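# Tip an engraved bezel ring out of its nest and hang it under the shelf

## Robot

A 7-joint arm with a two-finger parallel gripper is mounted at the origin on the work surface. World frame = base frame: x ahead of the robot, y to its left, z up, the work surface at z = 0. Lengths are in mm, angles in rad, forces in N, time in s.
With the tool pointing down it reaches from about 400 to 900 mm from the base axis. Payload 5.6 kg.
Tool frame: the origin (TCP) lies midway between the tips of the shut fingers; the grasp point (between the pads) lies 19 mm behind it; z points along the fingers, y is the line along which they close (so a half turn about z gives the same grasp; the last joint's range is limited). The gripper opens to 92 mm and grips with 3 to 60 N. Pads are 20 mm wide; open, the fingers measure 128 mm over their backs; the gripper's body (75 mm by 189 mm) begins 69 mm behind the grasp point.
Start: joints at [1.277, 0.468, -0.012, 1.603, 0.006, 1.071, -0.056], TCP at [161.274, -629.682, 214.592] pointing down, gripper open.
Joint ranges: [-2.53, 2.53], [-0.31, 2.02], [-1.57, 1.55], [0.28, 2.44], [-1.29, 4.43], [0.15, 1.84], [-2.92, 2.92]. Speed limits (rad/s): [2.57, 2.57, 3.14, 3.14, 3.14, 3.14, 3.14].

## Interface

Orientations are given as a rotation vector (axis times angle).
In Python, from cell import robot, grip, kin, viewer gives the robot as it stands. Calls block until the motion is done:
- robot.movep(position, orientation): joint-space move of the TCP to a pose.
- robot.servo_line(position, feed=150, rotation=None): straight line of the TCP; rotation=None keeps the orientation; feed is the mean speed in mm/s.
- robot.goto_joints(angles): joint-space move.
- grip(opening, newtons=None): opening from 0.0 (shut) to 1.0 (fully open); newtons is the grip in N (None keeps the last); returns when the fingers have stopped.
- robot.hold(seconds).
- kin.ik(position, orientation): joint angles nearest the present ones, or None.
- robot.observe(): the state.
- viewer.read_camera(name): name is "scene" or "top"; returns the picture (400x640x3 uint8, red, green, blue); there is no depth.
- viewer.camera_info(name): a dict with "camera_matrix" (3x3 intrinsics, pixels), "R" (3x3) and "t" (3): a world point X has camera coordinates R X + t. Camera axes: x right, y down, z forward; pixel columns grow to the right and rows downward; lengths in mm; the calibration is good to about 2 mm. A picture is of the moment at which its call begins. camera_info takes no time and is no camera call.
A pose or a line that the arm cannot do raises robot.IKError and nothing moves.
- robot.job_done(): hands the job in; it is judged then, once.
Trained networks look in the newest picture that a camera, given by its name, has taken for a name from the list of things; names that differ only in an ending like _2 or _b are one class to them, and where a whole thing is asked for, a point or a joint stands for the part that bears it (a point fixed in the world has none). Each returns a list of dicts, best first, with "confidence" (0 to 1); they miss things now and then, are a little off and sometimes report something else, mostly with a low value. They report only what shows in the picture. A call takes as long as a camera call.
- viewer.silhouettes(name, camera): "mask" (400x640 bool, what is visible of it).
- viewer.pinpoint(name, camera): "at" ([x, y, z] in mm, in the coordinates of the camera as it stood for that picture, good to about 4 mm: a listed point, or the origin of a listed thing).
The state is a dict: "t": time; "joints": joint angles; "joint_velocities": joint speeds; "joint_torque": joint torques, N m; "tcp_pos": TCP position; "tcp_rot": TCP orientation; "contact_force": force on the tool from outside, world axes, zero at the start; "wrist_torque": the same for the moment, N m; "grip_width": opening from 0.0 (shut) to 1.0 (fully open); "grip_force": force on a finger pad.
Only numpy, scipy, OpenCV 4.12 (cv2) and the standard library are available. Lean on these libraries where they do the work, as an engineer would, in place of code of your own. Each camera call takes 0.05 s, during which the arm holds its last target. There are 200 camera calls.

## Task

The engraved brass ring is finished: press the nest's red-knobbed ejector lever all the way down so that the ring tips up out of its pocket, then take the ring by its raised rim and hang it on the J-hook under the little shelf. Set it down onto the hook gently, without letting it fall, and leave it hanging there still and free; do not drop it on the bench, and leave the other things on the bench where they are.

Things in the scene. Friction and masses are not known exactly. Their poses are not given: they have to be found in the camera images.
- ring: flat brass bezel ring (hoop), 164 mm outside and 140 mm inside diameter (rim 12 mm wide radially), 9 mm thick, 0.24 to 0.36 kg. Origin at the centre of the hoop, half-way up; z is its axis, square to the flat faces. It starts lying flat in the nest's pocket, flush with the pocket's wall, so that the rim cannot be pinched until the lever tips it up.
- nest: fixed round steel nest, 200 mm across, 45 mm high, with a 9 mm deep pocket for the ring. Origin on the bench under the pocket's centre; x points to the lever's hinge, z up. On the hinge turn, as one, the lever and two flat arms under the ring (12 mm wide, 44 mm either side of the nest's xz plane) with small stops that keep it from sliding; the rim farthest from the hinge rises.
- lever_hinge (a point): middle of the lever's hinge axis, 104 mm from the pocket's centre along the nest's x and 45 mm above the bench; the axis runs along the nest's y. Axes as the nest's.
- lever_knob (a point): centre of the lever's red ball, 26 mm across, 80 mm from the hinge axis, moving in the nest's xz plane. At the start the lever slopes up at 47 degrees from level, away from the pocket; pressed away from the pocket and down, it ends 3 degrees below level. About 10 to 20 N on the ball move it.
- lever (a joint): angle of the ejector lever in rad: 0 at the start (ring seated), 0.87 at its stop, fully down; arms and ring are then tilted by that angle (ring about 50 degrees from level, its highest rim about 0.18 m above the bench). Friction keeps it where it is left.
- stand: fixed stand: foot 150 mm across, 28 mm post, wooden shelf on top, underside 390 and top 408 mm high, 92 mm deep (its x), from 65 mm behind the post's axis to 220 mm in front of it along its y; jars on it reach 465 mm. Origin on the bench under the post; y points to the hook and the shelf's free end (50 mm past the hook, open beyond). Right above the hook the shelf leaves no room for a gripper.
- hook_saddle (a point): lowest point of the inside of the J-hook, where the rim is to hang: 274 mm above the bench, 170 mm along the stand's y. Axes as the stand's. 8 mm round steel in the stand's xz plane: shank up to the shelf, its axis 14 mm from this point along +x; bend 20 mm wide inside; tip on the -x side (towards the robot), its axis 15 mm from this point, ending in a 10 mm red ball whose top is 24 mm above it.
- graver: loose bystander: engraver's graver with a wooden mushroom handle, about 105 mm long, 32 mm high, lying on the bench. Origin under its middle.
- hammer: loose bystander: small hammer, 170 mm long, lying on the bench.
- knife: loose bystander: closed folding knife with a dark wooden handle, 105 x 21 x 13 mm.
- loupe: loose bystander: black eye loupe, 38 mm across, 28 mm high, standing.
- oilstone: loose bystander: grey oilstone, 120 x 45 x 22 mm.
- jar: loose bystander: amber jar with a black lid, 60 mm across, 75 mm high, standing.
- tin: loose bystander: green tin, 72 mm across, 40 mm high, standing.

How it is judged (in metres and radians):
On the way, in this order (a step that is already met when the one before it is completed fails the run):
1. the ejector lever has been pressed all the way down (0.80 rad or more of 0.87) (value of joint lever above 0.8 rad), for 0.1 s.
2. the ring, held in the fingers, is lifted clear of the nest (its centre above 0.16 m) (height (world z) of ring above 0.16 m and contact force between the fingers and ring above 1 N and contact force between nest and ring below 0.1 N), for 0.2 s.
At the end, for the whole second after the job is handed in: The ring hangs by its rim in the bend of the J-hook, carried by the hook alone: its centre straight below the hook's saddle within 20 mm and 60 to 80 mm beneath it, its flat faces upright within 15 degrees, at rest (slower than 0.06 m/s) (horizontal distance between ring and hook_saddle below 0.02 m and z of ring in the frame of hook_saddle between -0.08 and -0.06 m and angle between ring's own z axis and vertical between 1.3 and 1.84 rad and contact force between ring and stand above 1 N and linear speed of ring below 0.06 m/s); the robot touches nothing.
It fails at once if the ring is dropped on the bench (its centre lower than 30 mm) (height (world z) of ring below 0.03 m).
It fails at once if the ring strikes or is pressed on the hook or stand with more than 40 N (dropped or forced on) (contact force between ring and stand above 40 N).
It fails at once if the ring is let fall onto the hook (it moves faster than 0.45 m/s out of the fingers, a fall of about 10 mm) instead of being set down (linear speed of ring above 0.45 m/s and contact force between the fingers and ring below 0.1 N and height (world z) of ring above 0.15 m).
It fails at once if another thing on the bench is moved by more than 30 mm (distance of any of graver, hammer, knife, loupe, oilstone, jar, tin from where it was at the start of the episode above 0.03 m).
It also fails if it takes over 67 s, if anything falls off the work surface, if the arm or the gripper's body presses on something with over 40 N, if the wrist force passes 120 N, or if a joint passes its speed limit or range.

## Working session

There is one attempt and no reset: what is moved stays moved. The work goes in short steps, each a Python script; the robot and the scene stay as the last script left them, time stands still between calls to the robot, and variables do not carry over. Pictures are saved under pics/ and viewed, at most 10 in all, crops included, and the job is handed in when it is done.

```bash
ls; mkdir -p pics
cat > h.py <<'E'
import numpy as np, cv2
from cell import robot, grip, kin, viewer
from scipy.spatial.transform import Rotation as Ro
def world(name,cam):
    i=viewer.camera_info(cam); R=np.array(i["R"]);t=np.array(i["t"])
    return [(round(d["confidence"],2),np.round(R.T@(np.array(d["at"])-t),1)) for d in viewer.pinpoint(name,cam)[:2]]
def snap(cam,fn,crop=None):
    im=np.array(viewer.read_camera(cam)); 
    if fn: cv2.imwrite("pics/"+fn,im[:,:,::-1])
    return im
E
python3 - <<'E'
from h import *
a=snap("scene",None);b=snap("top",None)
cv2.imwrite("pics/a.png",cv2.resize(np.vstack([a,b])[:,:,::-1],(480,600)))
cv2.imwrite("pics/scene.png",a[:,:,::-1]);cv2.imwrite("pics/top.png",b[:,:,::-1])
for n in ["ring","nest","lever_hinge","lever_knob","stand","hook_saddle","graver","hammer","knife","loupe","oilstone","jar","tin"]:
    print(n,[world(n,c) for c in("scene","top")])
for c in("scene","top"):
    i=viewer.camera_info(c);print(c,-np.array(i["R"]).T@np.array(i["t"]))
print(robot.observe())
E
```

```text
pics
ring [[(0.88, array([473.7, 239.3,  40.4]))], [(0.3, array([531., -96.,  -1.]))]]
nest [[(0.79, array([4.705e+02, 2.376e+02, 3.000e-01]))], [(0.85, array([475.2, 238.6,   0.6]))]]
lever_hinge [[(0.72, array([538. , 159.4,  42.9]))], [(0.61, array([544.9, 157.5,  43.8]))]]
lever_knob [[(0.62, array([573.1, 116.8, 101. ]))], [(0.7, array([576. , 116.2, 104.7]))]]
stand [[(0.67, array([ 572.5, -335.5,    7.9]))], [(0.97, array([ 5.790e+02, -3.284e+02, -1.000e-01]))]]
hook_saddle [[(0.57, array([ 543.1, -161.3,  274. ])), (0.39, array([536.7, 160.7,  42.8]))], [(0.24, array([ 328.6, -224.3,   -1.8]))]]
graver [[(0.68, array([524.4, -97.1,   6.1]))], [(0.58, array([529.5, -95.3,  -3.2]))]]
hammer [[(0.56, array([730.8, -74.5,  -1.4]))], [(0.8, array([ 7.333e+02, -7.420e+01, -3.000e-01]))]]
knife [[(0.79, array([366.5, -72.9,  -1.5]))], [(0.84, array([ 3.683e+02, -7.150e+01, -1.000e-01]))]]
loupe [[(0.57, array([ 6.412e+02, -1.005e+02, -5.000e-01]))], [(0.58, array([643.1, -96.4,   3.7]))]]
oilstone [[(0.9, array([ 325.1, -228. ,   -3. ])), (0.28, array([ 3.698e+02, -7.330e+01,  1.000
[... 417 characters left out ...]
ray([ 1.27697221,  0.4675356 , -0.01158612,  1.6026802 ,  0.00602988,
        1.07140077, -0.05631259]), 'joint_velocities': array([-0.00088243,  0.00054527,  0.00174033, -0.00017277, -0.0004908 ,
        0.0007087 , -0.00044737]), 'joint_torque': array([ 3.14863894e-05, -5.20411026e+01, -1.23095015e-02, -2.44051176e+01,
       -5.66385838e-02,  1.13412790e-02, -1.81213142e-05]), 'tcp_pos': array([ 161.27684503, -629.69012501,  214.57745778]), 'tcp_rot': array([ 3.11691223e+00,  3.92830704e-01, -1.08029025e-04]), 'contact_force': array([-0.65475332, -0.24083268,  0.1447254 ]), 'wrist_torque': array([ 0.01433713,  0.00549174, -0.03286646]), 'grip_force': 0.0, 'grip_width': 1.0007255419791998}
```

View pics/scene.png

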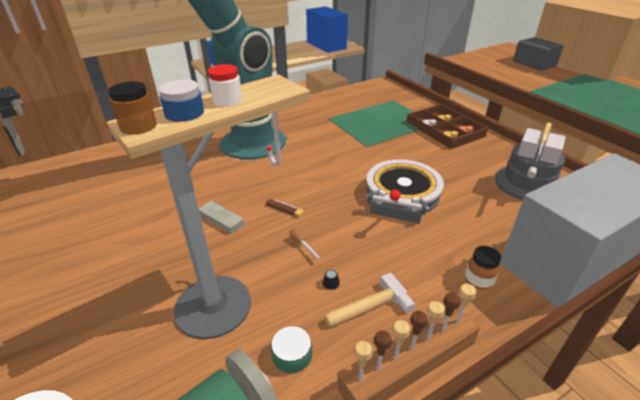

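View pics/top.png

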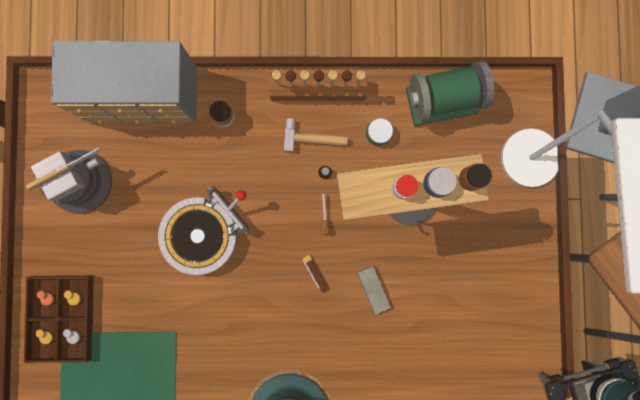

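```bash
cat >> h.py <<'E'
def proj(X,cam):
    i=viewer.camera_info(cam); p=np.array(i["camera_matrix"])@(np.array(i["R"])@np.array(X)+np.array(i["t"])); return p[:2]/p[2]
def ray(px,cam,z):
    i=viewer.camera_info(cam);R=np.array(i["R"]);t=np.array(i["t"]);C=-R.T@t
    d=R.T@np.linalg.solve(np.array(i["camera_matrix"]),[*px,1.]); return C+d*(z-C[2])/d[2]
E
python3 - <<'E'
from h import *
acc={}
for k in range(4):
    for c in("scene","top"):
        snap(c,None)
        for n in ["nest","lever_hinge","lever_knob","stand","hook_saddle"]:
            if (n,c)==("hook_saddle","top"): continue
            r=world(n,c)
            if r: acc.setdefault((n,c),[]).append(r[0][1])
for k,v in acc.items(): print(k,len(v),np.round(np.median(v,0),1),np.round(np.std(v,0),1))
# shelf: colour segmentation in the top view, at z=408
im=snap("top","t2.png"); 
m=viewer.silhouettes("stand","top")[0]["mask"].astype(np.uint8)
sub=np.zeros_like(m); sub[:,:400]=m[:,:400]
ys,xs=np.nonzero(m);print(xs.min(),xs.max(),ys.min(),ys.max())
hsv=cv2.cvtColor(im,cv2.COLOR_RGB2HSV)
w=((m>0)&(hsv[:,:,2]>150)).astype(np.uint8)
w=cv2.morphologyEx(w,cv2.MORPH_CLOSE,np.ones((25,25)))
cs=max(cv2.findContours(w,0,2)[0],key=cv2.contourArea)
bx=cv2.boxPoints(cv2.minAreaRect(cs));W=[ray(p,"top",408)[:2] for p in bx]
print(bx.round(1).tolist(),np.round(W,1).tolist())
sc=snap("scene","s2.png")
c=sc[60:240,190:480];cv2.imwrite("pics/crop.png",cv2.resize(c,None,fx=2.7,fy=2.7,interpolation=cv2.INTER_CUBIC)[:,:,::-1])
E
```

```text
('nest', 'scene') 4 [472.4 235.   -1. ] [1.2 2.  0.8]
('lever_hinge', 'scene') 4 [535.2 156.8  43.2] [0.8 0.8 1. ]
('lever_knob', 'scene') 4 [576.2 117.2 102.6] [1.4 0.6 0.3]
('stand', 'scene') 4 [ 571.6 -107.    23.6] [ 15.9 236.2  40.5]
('hook_saddle', 'scene') 4 [ 546.1 -163.6  272.6] [0.6 1.  0.8]
('nest', 'top') 4 [476.2 236.8   1. ] [0.8 1.  1.3]
('lever_hinge', 'top') 4 [546.4 158.   44.9] [1.1 1.  1. ]
('lever_knob', 'top') 4 [576.2 115.1 104.6] [1.1 0.6 0.5]
('stand', 'top') 4 [ 576.7 -328.2    0.8] [1.6 1.4 1.2]
337 491 154 224
[[335.6000061035156, 172.89999389648438], [481.8999938964844, 153.10000610351562], [488.29998779296875, 200.5], [342.0, 220.3000030517578]] [[591.8, -106.4], [629.8, -391.1], [537.3, -401.3], [500.4, -118.0]]
```

View pics/crop.png

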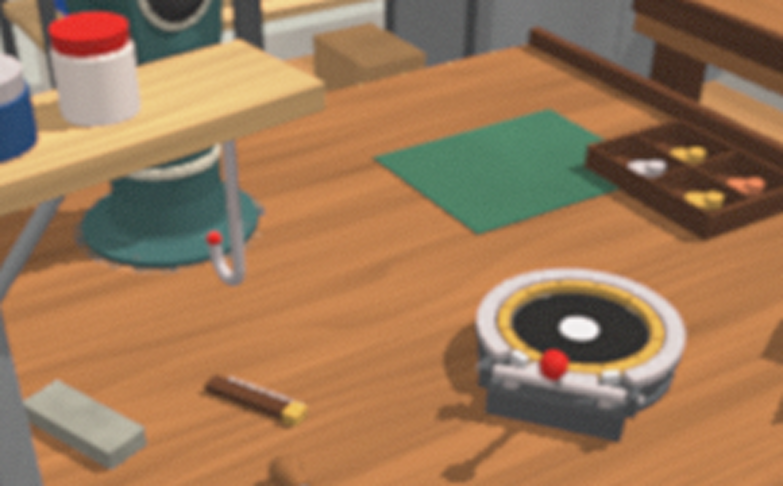

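Run:
```python
from h import *
sc=cv2.imread("pics/s2.png")[:,:,::-1].astype(int)
def red(x0,x1,y0,y1):
    s=sc[y0:y1,x0:x1]; w=np.clip(s[:,:,0]-np.maximum(s[:,:,1],s[:,:,2])*1.0-60,0,None)
    yy,xx=np.mgrid[y0:y1,x0:x1]; return np.array([(w*xx).sum(),(w*yy).sum()])/w.sum()
b=red(262,277,141,156);k=red(385,405,184,205)
print("tip px",b,ray(b,"scene",293),"knob",k,ray(k,"scene",103.5))
tp=cv2.imread("pics/t2.png")[:,:,::-1].astype(int);sc=tp
k=red(230,252,184,206);print("knob top",k,ray(k,"top",103.5))
yw=np.radians(7.4);xs=np.array([np.cos(yw),np.sin(yw)])
for S in([552.5,-161.8],[548,-162.5]): print("pred tip",np.r_[np.array(S)-15*xs,293],proj(np.r_[np.array(S)-15*xs,293],"scene"))
# IK exploration
N=np.array([474.,237.,0]);u=np.array([np.cos(np.radians(-50)),np.sin(np.radians(-50)),0]);v=np.array([-u[1],u[0],0]);Z=np.array([0,0,1.])
th=.87;c,s=np.cos(th),np.sin(th);H=N+104*u+45*Z
d=c*u-s*Z;n=s*u+c*Z;C=H-104*d-4.5*n
def rv(z,y):
    y=y/np.linalg.norm(y);z=z/np.linalg.norm(z);return Ro.from_matrix(np.c_[np.cross(y,z),y,z]).as_rotvec()
xs=np.r_[xs,0];ysd=np.array([-xs[1],xs[0],0]);S=np.array([551,-162,274.])
def ok(p,r):
    q=kin.ik(p,r);return None if q is None else np.round(q,2).tolist()
for b in(-60,-40,-20,0,20,40,60):   # rim point angle from top (towards v)
  for sg in(1,-1):
    e=np.cos(np.radians(b))*(-d)+np.sin(np.radians(b))*v
    g=C+76*e; print("pick",b,sg,ok(g-19*e,rv(-e,sg*n)))
for phi in(-60,-45,45,60,75,90):
  for sg in(1,-1):
    e=np.cos(np.radians(phi))*Z+np.sin(np.radians(phi))*ysd
    Cr=S-70*Z;g=Cr+76*e;print("hang",phi,sg,ok(g-19*e,rv(-e,sg*xs)),ok(g-19*e+30*Z-60*xs,rv(-e,sg*xs)) is not None)
for sg in(1,-1):print("press",ok(H+80*(np.cos(np.radians(47))*u+np.sin(np.radians(47))*Z)+50*Z,rv(-Z,sg*v)))
```

```text
tip px [268.95015337 147.57208589] [ 532.30456683 -163.84651436  293.        ] knob [395.04433303 193.81000132] [568.52140334 119.30647207 103.5       ]
knob top [240.13551106 194.68198103] [575.88839863 116.58551918 103.5       ]
pred tip [ 537.62493256 -163.73193395  293.        ] [270.26819834 148.83775682]
pred tip [ 533.12493256 -164.43193395  293.        ] [268.84636367 147.85540281]
pick -60 1 None
pick -60 -1 None
pick -40 1 None
pick -40 -1 None
pick -20 1 [-1.37, 0.3, 0.44, 2.34, 1.17, 0.68, -2.71]
pick -20 -1 [-0.05, 0.57, -1.1, 2.27, 1.47, 1.27, 0.3]
pick 0 1 [-0.93, 0.43, -0.01, 2.01, 0.8, 1.07, -2.35]
pick 0 -1 [-0.02, 0.95, -1.33, 1.95, 1.35, 1.79, 0.45]
pick 20 1 [-0.86, 0.64, -0.01, 1.69, 0.58, 1.4, -2.15]
pick 20 -1 [-0.28, 0.85, -0.89, 1.65, 0.99, 1.76, 0.67]
pick 40 1 [-0.78, 0.86, -0.01, 1.38, 0.46, 1.74, -2.06]
pick 40 -1 [-0.65, 0.88, -0.23, 1.37, 0.57, 1.8, 0.99]
pick 60 1 None
pick 60 -1 None
hang -60 1 [0.99, 0.92, -0.61, 1.31, -0.36, 1.66, 0.65] True
hang -60 -1 [0.57, 0.82, 0.14, 1.35, -0.75, 1.84, -2.17] True
hang -45 1 [0.97, 0.76, -0.62, 1.4, -0.25, 1.52, 0.6] True
hang -45 -1 [0.49, 0.66, 0.15, 1.45, -0.63, 1.65, -2.22] True
hang 45 1 [0.35, 0.48, -0.79, 1.92, 1.1, 1.41, -0.8] True
hang 45 -1 [0.66, 0.8, -1.32, 1.91, 1.35, 1.78, 2.22] True
hang 60 1 [0.18, 0.61, -0.73, 1.95, 1.26, 1.64, -1.02] True
hang 60 -1 [0.29, 0.69, -0.89, 1.95, 1.33, 1.74, 2.1] True
hang 75 1 [-0.1, 0.72, -0.45, 1.96, 1.31, 1.74, -1.17] True
hang 75 -1 [-0.1, 0.72, -0.45, 1.96, 1.31, 1.74, 1.98] True
hang 90 1 [-0.29, 0.87, -0.23, 1.94, 1.33, 1.84, -1.29] True
hang 90 -1 [-0.29, 0.87, -0.23, 1.94, 1.33, 1.84, 1.85] True
press [0.42, 0.63, -0.93, 1.77, 0.58, 1.04, -0.03]
press [-0.91, 0.56, 0.89, 1.86, -0.52, 0.98, -2.23]
```

```bash
cat >> h.py <<'E'
N=np.array([475.,237.,0]);a_=np.radians(-50.2);u=np.array([np.cos(a_),np.sin(a_),0]);v=np.array([-u[1],u[0],0]);Z=np.array([0,0,1.])
H=N+104*u+45*Z
th=.87;d=np.cos(th)*u-np.sin(th)*Z;n=np.sin(th)*u+np.cos(th)*Z;C=H-104*d-4.5*n
yw=np.radians(7.4);xs=np.array([np.cos(yw),np.sin(yw),0]);ysd=np.array([-xs[1],xs[0],0]);S=np.array([551,-162,274.])
def rv(z,y):
    y=y/np.linalg.norm(y);z=z/np.linalg.norm(z);return Ro.from_matrix(np.c_[np.cross(y,z),y,z]).as_rotvec()
def knob(al): al=np.radians(al);return H+80*(np.cos(al)*u+np.sin(al)*Z)
def st(m=""):
    o=robot.observe();print(m,"t %.1f"%o["t"],o["tcp_pos"].round(1),"F",o["contact_force"].round(1),"gw %.3f gf %.1f"%(o["grip_width"],o["grip_force"]));return o
E
python3 - <<'E'
from h import *
grip(0.0,30)
o=robot.observe();r0=rv(-Z,v)
robot.movep([150,-400,420],o["tcp_rot"])
robot.movep([420,-40,420],r0)
robot.movep(knob(47)+45*Z,r0); st("above")
robot.servo_line(knob(47)+20*Z,80); st("near")
for al in np.arange(47,-9,-4.):
    robot.servo_line(knob(al)+12*Z,60); o=st("al %g"%al)
    if al<5 and o["contact_force"][2]>40: break
robot.hold(.2);st("end")
a=snap("scene",None);cv2.imwrite("pics/p1.png",cv2.resize(a[60:300,250:570],None,fx=2.4,fy=2.4)[:,:,::-1])
print(world("ring","scene"),"pred",C,world("lever_knob","scene"),knob(-3))
E
```

```text
above t 9.2 [577.3 114.1 149.5] F [-0.3 -0.9  0.4] gw 0.007 gf 0.0
near t 9.7 [576.2 115.  123. ] F [0.3 0.2 0.1] gw 0.006 gf 0.0
al 47 t 10.0 [577.9 115.2 116. ] F [ 2.1 -0.7  2.1] gw 0.004 gf 1.4
al 43 t 10.2 [580.5 112.1 112.6] F [ 2.  -0.2  6.3] gw 0.001 gf 3.1
al 39 t 10.5 [583.2 108.8 108.6] F [ 1.7 -1.7  6.6] gw 0.001 gf 3.6
al 35 t 10.7 [585.8 105.7 104.3] F [ 2.2 -2.3  7.5] gw 0.007 gf 3.8
al 31 t 11.0 [588.2 102.7  99.7] F [ 3.5 -3.8  7.3] gw 0.007 gf 3.9
al 27 t 11.2 [590.4 100.   94.9] F [ 4.  -5.3  7.7] gw 0.003 gf 3.9
al 23 t 11.5 [592.1  98.   89.9] F [ 3.2 -5.   7.5] gw 0.008 gf 4.1
al 19 t 11.7 [593.3  96.5  84.7] F [ 4.3 -4.3  7.5] gw 0.005 gf 4.0
al 15 t 12.0 [594.1  95.5  79.1] F [ 4.4 -4.5  6.6] gw 0.004 gf 3.6
al 11 t 12.2 [594.5  94.9  73.4] F [ 2.6 -4.3  5.9] gw 0.007 gf 3.1
al 7 t 12.5 [594.6  94.5  67.6] F [ 2.2 -3.2  4.7] gw 0.006 gf 2.6
al 3 t 12.7 [594.4  94.5  61.8] F [ 2.2 -2.2  3.9] gw 0.000 gf 2.2
al -1 t 13.0 [593.6  95.   55.9] F [ 1.6 -1.8  4.2] gw 0.006 gf 2.0
al -5 t 13.2 [593.9  94.9  53.6] F [-4.3 -5.9 27.3] gw 0.003 gf 13.8
end t 13.4 [593.9  94.9  53.6] F [-4.  -6.5 27.4] gw 0.009 gf 13.6
[(0.19, array([528.8, -97.5,   2.4]))] pred [496.44275245 211.26360916 121.58848999] [(0.61, array([590.2,  93.8,  39.1]))] [592.71000486  95.72006413  40.8131235 ]
```

View pics/p1.png

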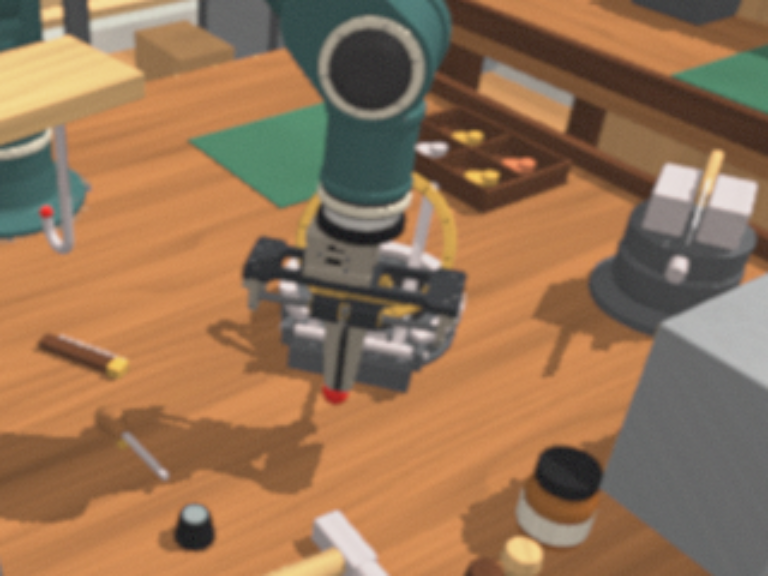

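Run:
```python
from h import *
o=robot.observe()
robot.servo_line(o["tcp_pos"]+[0,0,60],150)
robot.servo_line(o["tcp_pos"]+np.array([0,0,270])-0*u,300)
robot.movep([560,-20,330],o["tcp_rot"])
st()
a=snap("scene",None);b=snap("top",None)
cs=a[120:290,300:500];ct=b[160:310,130:300]
print(world("ring","scene"),world("ring","top"),C,world("lever_knob","top"))
for c,im in(("scene",a),("top",b)):
    # predicted hoop overlay
    for R_ in(70,82):
        for t in np.linspace(0,2*np.pi,90): 
            p=proj(C+R_*(np.cos(t)*d+np.sin(t)*v)+4.5*n,c).round().astype(int); im[p[1],p[0]]=(0,0,255)
cv2.imwrite("pics/p2.png",np.hstack([cv2.resize(cs,(400,340)),cv2.resize(ct,(385,340))])[:,:,::-1])
for b in(0,-8,-15):
  e=np.cos(np.radians(b))*(-d)+np.sin(np.radians(b))*v
  for k in(-19,60,120):
    for sg in(1,-1):
      q=kin.ik(C+(76+k)*e,rv(-e,sg*n));print(b,k,sg,None if q is None else np.round(q,2))
```

```text
t 15.6 [559.2 -20.8 328.3] F [ 0.4  0.8 -0.4] gw 0.004 gf 0.0
[] [] [496.44275245 211.26360916 121.58848999] [(0.73, array([592.6,  94.5,  42.4])), (0.26, array([800.2, 178. ,   2.4]))]
0 -19 1 [-0.28  0.61 -0.84  1.96  1.1   1.39 -2.56]
0 -19 -1 [-0.24  0.64 -0.9   1.96  1.13  1.43  0.56]
0 60 1 [-0.21  0.65 -1.1   1.89  1.09  1.62 -2.58]
0 60 -1 [-0.25  0.61 -1.04  1.89  1.05  1.57  0.58]
0 120 1 [-0.2   0.7  -1.27  1.82  1.09  1.79 -2.61]
0 120 -1 [-0.25  0.63 -1.17  1.82  1.03  1.72  0.57]
-8 -19 1 [-0.23  0.55 -0.9   2.09  1.21  1.3  -2.65]
-8 -19 -1 [-0.2   0.57 -0.94  2.09  1.23  1.32  0.48]
-8 60 1 [-0.13  0.58 -1.18  2.04  1.16  1.52 -2.65]
-8 60 -1 [-0.13  0.59 -1.19  2.04  1.16  1.52  0.49]
-8 120 1 [-1.91  0.27  0.89  2.08  0.58  1.07 -2.18]
-8 120 -1 [-0.11  0.64 -1.38  1.98  1.14  1.7   0.46]
-15 -19 1 [-0.11  0.57 -1.04  2.19  1.36  1.28 -2.76]
-15 -19 -1 [-0.14  0.54 -1.    2.19  1.35  1.25  0.39]
-15 60 1 [-2.07  0.33  1.15  2.26  0.66  0.75 -2.23]
-15 60 -1 [-0.02  0.61 -1.34  2.16  1.28  1.51  0.39]
-15 120 1 [-2.21  0.17  1.14  2.22  0.73  0.98 -2.32]
-15 120 -1 [-0.06  0.47 -1.36  2.12  1.14  1.5   0.45]
```

View pics/p2.png

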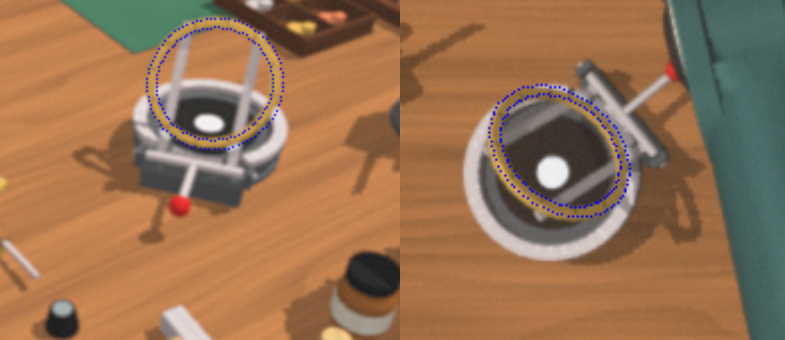

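Run:
```python
from h import *
e=-d;r=rv(-e,-n)
grip(0.6)
robot.movep(C+(76+120)*e,r);st("far")
robot.servo_line(C+(76+60)*e,150)
robot.servo_line(C+(76-19)*e,80);st("at")
grip(0.0,50);robot.hold(.2);o=st("gripped")
if o["grip_width"]>0.05:
    p=o["tcp_pos"]
    robot.servo_line(p+[0,0,10],30);st("l10")
    robot.servo_line(p+[0,0,75],100);robot.hold(.3);st("lifted")
a=snap("scene",None);b=snap("top",None)
Cn=C+75*Z+ (robot.observe()["tcp_pos"]-(C+57*e+75*Z))
for c,im in(("scene",a),("top",b)):
    for R_ in(70,82):
        for t in np.linspace(0,2*np.pi,90):
            p=proj(Cn+R_*(np.cos(t)*d+np.sin(t)*v)+4.5*n,c).round().astype(int); im[p[1],p[0]]=(0,0,255)
cv2.imwrite("pics/p3.png",np.hstack([cv2.resize(a[80:280,290:490],(400,400)),cv2.resize(b[130:300,130:300],(400,400))])[:,:,::-1])
for phi in(45,55,65):
    e2=np.cos(np.radians(phi))*Z+np.sin(np.radians(phi))*ysd
    for off in(0*Z,35*Z,35*Z-70*xs,35*Z-70*xs+120*ysd):
        q=kin.ik(S-70*Z+57*e2+off,rv(-e2,xs));print(phi,None if q is None else np.round(q,2))
```

```text
far t 18.1 [416.7 307.3 271.5] F [ 1.4  0.1 -0.2] gw 0.604 gf 0.0
at t 19.8 [472.8 240.  165.5] F [ 0.4  0.2 -0.3] gw 0.601 gf 0.0
gripped t 20.8 [472.8 239.6 165.1] F [-0.6  0.9 -0.7] gw 0.091 gf 50.0
l10 t 21.3 [472.9 239.6 175.2] F [-0.2  0.2 -3. ] gw 0.090 gf 50.1
lifted t 22.4 [472.7 239.6 239.6] F [ 0.7  0.4 -3. ] gw 0.087 gf 50.1
45 [ 0.32  0.46 -0.73  1.93  1.08  1.39 -0.79]
45 [ 0.34  0.41 -0.76  1.9   1.05  1.42 -0.72]
45 [ 0.41  0.29 -0.8   2.05  0.99  1.35 -0.74]
45 [ 0.15  0.34 -0.81  1.99  0.89  1.51 -0.9 ]
55 [ 0.17  0.53 -0.66  1.95  1.19  1.51 -0.94]
55 [ 0.19  0.48 -0.68  1.93  1.16  1.53 -0.87]
55 [ 0.23  0.37 -0.72  2.08  1.11  1.49 -0.92]
55 [-0.01  0.44 -0.74  2.    0.97  1.65 -1.05]
65 [ 0.05  0.63 -0.59  1.96  1.27  1.65 -1.07]
65 [ 0.07  0.57 -0.62  1.95  1.25  1.66 -1.  ]
65 [ 0.09  0.48 -0.65  2.1   1.19  1.64 -1.08]
65 [-0.14  0.55 -0.67  2.    1.04  1.78 -1.17]
```

View pics/p3.png

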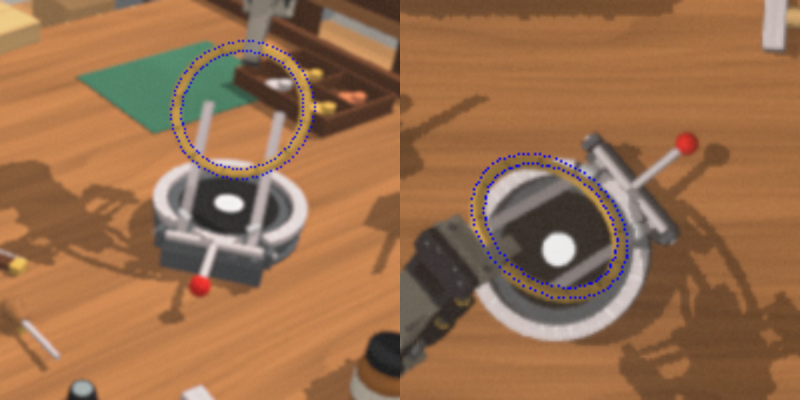

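```bash
cat >> h.py <<'E'
phi=np.radians(55);e2=np.cos(phi)*Z+np.sin(phi)*ysd;r2=rv(-e2,xs)
def hangp(off,S=S): return S-70*Z+57*e2+np.array(off)
def overlay(fn,Cc,nn,S):
    a=snap("scene",None);b=snap("top",None);raw=a.copy()
    d1=ysd
    for c,im in(("scene",a),("top",b)):
        for R_ in(70,82):
            for t in np.linspace(0,2*np.pi,90):
                p=proj(Cc+R_*(np.cos(t)*ysd+np.sin(t)*Z)+4.5*nn,c).round().astype(int)
                if 0<=p[1]<400: im[p[1],p[0]]=(0,0,255)
    A=a[100:260,200:400];cv2.imwrite("pics/"+fn,np.hstack([cv2.resize(A,(500,400),interpolation=cv2.INTER_CUBIC),cv2.resize(b[140:260,280:370],(300,400),interpolation=cv2.INTER_CUBIC)])[:,:,::-1])
    return raw
E
python3 - <<'E'
from h import *
p=robot.observe()["tcp_pos"]
robot.servo_line(p+[0,0,70],150)
robot.movep(hangp(40*Z-70*xs+200*ysd),r2);st("mid")
robot.servo_line(hangp(35*Z-70*xs),150);robot.hold(.3);o=st("pre");print(hangp(35*Z-70*xs),r2,o["tcp_rot"])
overlay("p4.png",o["tcp_pos"]-57*e2,xs,S)
print(world("ring","scene"),world("ring","top"),o["tcp_pos"]-57*e2, world("hook_saddle","scene"))
E
```

```text
mid t 24.7 [449.8  73.9 276.4] F [ 0.5  0.1 -2.5] gw 0.091 gf 50.0
pre t 26.5 [ 475.7 -124.3  271.6] F [-0.7 -0.2 -2.3] gw 0.089 gf 50.0
[ 475.56933759 -124.71291254  271.69385687] [ 1.51869709  1.72869662 -0.79058367] [ 1.51810959  1.72927835 -0.79025084]
[(0.36, array([ 6.420e+02, -1.023e+02,  1.000e-01]))] [(0.8, array([ 485.8, -168.4,  237.1]))] [ 481.68220867 -170.64249864  238.93796182] [(0.7, array([ 549.2, -162.3,  272.6]))]
```

View pics/p4.png

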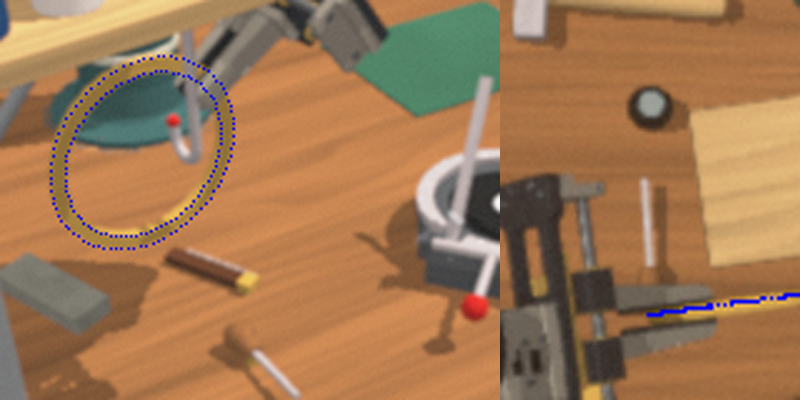

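Run:
```python
from h import *
S1=S+np.array([-.5,0,0])
def step(off,f):
    robot.servo_line(hangp(off,S1),f);robot.hold(.1);o=robot.observe();F=o["contact_force"];print(np.round(off,0),"Fx %.1f Fy %.1f Fz %.1f"%(F@xs,F@ysd,F[2]));return F
for k in(-40,-20,-8,0):
    F=step(35*Z+k*xs,60)
    if abs(F@xs)>4: break
else:
    for k in(30,26,22,19,16,13,10,8,6,5):
        F=step(k*Z,30)
        if np.hypot(F@xs,F@ysd)>5 or F[2]>2: break
o=st();overlay("p5.png",o["tcp_pos"]-57*e2,xs,S)
```

```text
[-40.  -5.  35.] Fx 0.5 Fy -0.5 Fz -2.3
[-20.  -3.  35.] Fx -0.1 Fy 0.5 Fz -2.6
[-8. -1. 35.] Fx -0.7 Fy 0.3 Fz -2.2
[ 0.  0. 35.] Fx -0.3 Fy -0.1 Fz -2.5
[ 0.  0. 30.] Fx -0.6 Fy 0.4 Fz -3.4
[ 0.  0. 26.] Fx 0.1 Fy -0.0 Fz -2.6
[ 0.  0. 22.] Fx -0.8 Fy 0.2 Fz -1.6
[ 0.  0. 19.] Fx 0.2 Fy 0.2 Fz -2.4
[ 0.  0. 16.] Fx -0.1 Fy -1.5 Fz -3.2
[ 0.  0. 13.] Fx 0.5 Fy -0.8 Fz -2.6
[ 0.  0. 10.] Fx 0.3 Fy 0.2 Fz -1.8
[0. 0. 8.] Fx 0.2 Fy 0.3 Fz -2.5
[0. 0. 6.] Fx 0.2 Fy -0.4 Fz -2.6
[0. 0. 5.] Fx 0.3 Fy -0.2 Fz -3.3
 t 32.6 [ 544.5 -115.7  241.7] F [ 0.3 -0.2 -3.3] gw 0.092 gf 50.0
```

View pics/p5.png

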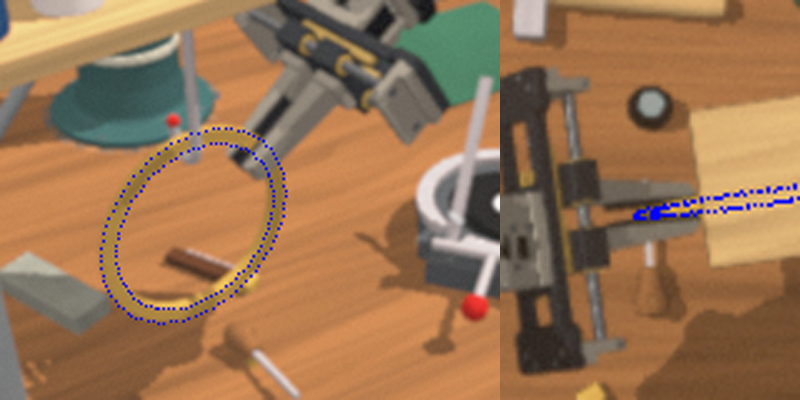

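Run:
```python
from h import *
S1=S+np.array([-.5,0,0])
for k in np.arange(4,-6,-.7):
    robot.servo_line(hangp(k*Z,S1),15);robot.hold(.12)
    F=np.mean([(robot.hold(.03),robot.observe()["contact_force"])[1] for _ in range(3)],0)
    print("%.1f Fx %.1f Fy %.1f Fz %.1f"%(k,F@xs,F@ysd,F[2]))
    if F[2]>0 or np.hypot(F@xs,F@ysd)>4: break
o=st();a=snap("scene",None);cv2.imwrite("pics/p6.png",cv2.resize(a[110:240,220:340],(552,598),interpolation=cv2.INTER_CUBIC)[:,:,::-1])
```

```text
4.0 Fx 0.4 Fy -0.1 Fz -2.7
3.3 Fx 0.1 Fy -0.1 Fz -2.6
2.6 Fx -0.1 Fy 0.1 Fz -1.9
1.9 Fx 0.2 Fy 0.3 Fz -2.7
1.2 Fx 0.0 Fy 0.1 Fz -1.0
0.5 Fx 0.1 Fy -1.0 Fz 0.6
 t 35.5 [ 544.5 -115.9  237.4] F [-0.2 -1.1  0.6] gw 0.094 gf 50.0
```

View pics/p6.png

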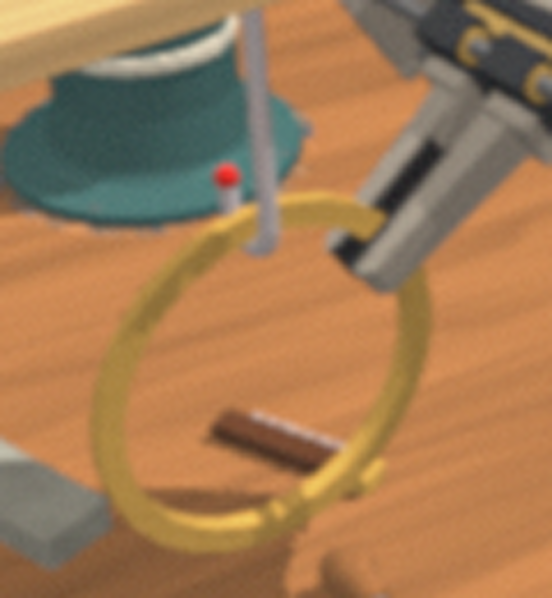

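Run:
```python
from h import *
grip(0.0,8);robot.hold(.2);st("soft")
grip(0.0,3);robot.hold(.3);st("softer")
grip(0.4);robot.hold(.3);o=st("open")
robot.servo_line(o["tcp_pos"]+60*e2,60)
robot.servo_line(o["tcp_pos"]+130*e2,120)
robot.hold(4);st("away")
a=snap("scene",None);cv2.imwrite("pics/p7.png",cv2.resize(a[110:240,220:340],(552,598),interpolation=cv2.INTER_CUBIC)[:,:,::-1])
print(world("ring","scene"),world("ring","top"))
```

```text
soft t 35.9 [ 544.6 -115.7  237.3] F [ 1.5 -0.5  0.6] gw 0.096 gf 8.0
softer t 36.4 [ 544.5 -115.7  237.2] F [ 0.7 -1.1  1. ] gw 0.101 gf 3.0
open t 37.3 [ 544.5 -115.7  237.2] F [-0.3 -0.1  0.8] gw 0.401 gf 0.0
away t 43.2 [530.8 -10.1 311.8] F [-0.6  0.8  0.3] gw 0.401 gf 0.0
[(0.63, array([536.7, 158.3,  42.8])), (0.35, array([365.6, -76.2,  -3.4]))] []
```

View pics/p7.png

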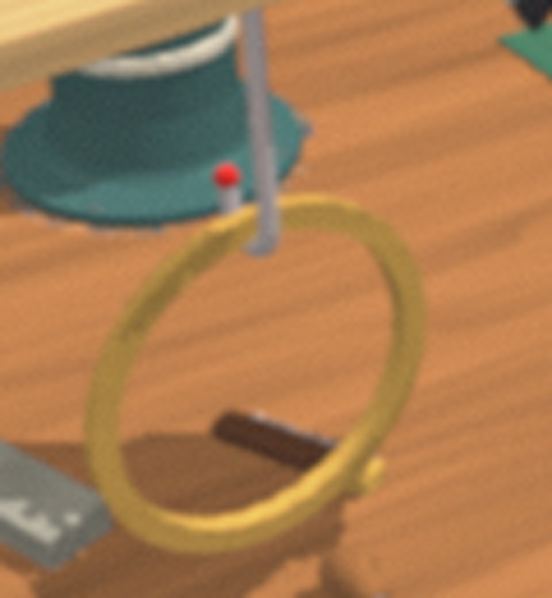

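Run:
```python
from h import *
robot.hold(4);P=[]
for k in range(14):
    a=cv2.cvtColor(snap("scene",None)[140:245,230:320],cv2.COLOR_RGB2HSV)
    m=(a[:,:,0]>18)&(a[:,:,0]<28)&(a[:,:,1]>130)
    ys,xs_=np.nonzero(m);P.append((m.sum(),xs_.mean(),ys.mean()));robot.hold(.06)
print(np.round(P,2).tolist(),np.std(P,0));st()
```

```text
[[1137.0, 45.22, 53.88], [1129.0, 45.1, 53.95], [1138.0, 45.35, 53.96], [1131.0, 45.44, 54.13], [1126.0, 45.35, 53.82], [1135.0, 45.07, 54.21], [1125.0, 45.3, 53.88], [1120.0, 45.0, 54.22], [1128.0, 45.11, 53.88], [1127.0, 45.37, 53.91], [1128.0, 45.32, 54.07], [1117.0, 45.1, 54.19], [1130.0, 45.0, 54.19], [1136.0, 45.07, 54.54]] [5.92168274 0.14584603 0.19292398]
 t 48.9 [530.8 -10.1 311.8] F [-0.5 -0.7 -0.5] gw 0.402 gf 0.0
```

Over about 1.5 s the ring moved less than 0.5 px in the camera image, so it is still.

```bash
python3 -c "
from h import *
print(robot.job_done())"
```

```text
the job is handed in; nothing more can be done
None
```

I pressed the ejector lever down to its stop, lifted the ring by its raised rim and set it gently on the J-hook. In the last picture it hung still and free with the gripper clear; I handed the job in at about 49 s, and no verdict came back.

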